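# Slide the board carriage home on its test slide with the lock held down

### The arm

A 6-joint arm with a two-finger parallel gripper is mounted at the origin on a cart in front of the work surface, level with it; the furniture and walls round the work are solid. World frame = base frame: x ahead of the robot, y to its left, z up, the work surface at z = 0. Lengths are in m, angles in rad, forces in N, time in s.
With the tool pointing down it reaches from about 0.25 to 0.775 m from the base axis. Payload 4 kg.
Tool frame: the origin (TCP) lies on the centre line of the jaws, within the pads' length; the fingertips stand 17 mm ahead of it and the grasp point (between the pads) lies 2 mm behind it; z points along the fingers, y is the line along which they close (so a half turn about z gives the same grasp; the last joint's range is limited). The gripper opens to 94 mm and grips with 3 to 60 N. Pads are 16 mm wide; open, the fingers measure 119 mm over their backs; the gripper's body (75 mm by 177 mm) begins 78 mm behind the grasp point.
Start: joints at [0.999, 0.087, 1.371, -0, 1.684, -0.103], TCP at [0.249, 0.491, 0.223] pointing down, gripper open.
Joint ranges: [-3.1, 3.1], [-0.76, 2.03], [0.27, 2.55], [-1.08, 4.22], [0.17, 2.65], [-2.57, 2.57]. Speed limits (rad/s): [2.79, 2.79, 3.14, 3.14, 3.14, 3.14].

### API

Orientations are given as [roll, pitch, yaw] about the fixed x, y, z axes, in that order (R = Rz(yaw) Ry(pitch) Rx(roll)).
In Python, from bench import robot gives the robot as it stands.
- The arm moves only by the tool servo_tool, never from a script. Its argument "plan" is a list of rows, each a list of 7 numbers: the shift along the tool's x, y, z normalised to -1 to 1, where 1 is 0.1 m, then the turn, a rotation vector about the tool's x, y, z normalised to -1 to 1, where 1 is pi/2 rad, then the finger opening in mm, from 0 to 94. In form: [[x, y, z, ax, ay, az, gripper], ...]. A call has 1 to 12 rows; each row is the pose to reach, as a shift and turn from the pose commanded when the call began, along the tool's axes at that moment; what a row does not reach only later rows make up. A row lasts 1/12 s, in which the tool goes at most 41.7 mm and 7.16 degrees, less where a joint would pass 70% of its speed; a pose out of reach is approached as far as the arm can. A call with a number of a shift or a turn outside -1 to 1 is refused whole. A call with a gripper value outside its range is refused whole. The fingers move at their own pace and stop on an object; the grip force is fixed at half the most. Time passes only in rows, so rows that repeat a pose let the fingers close. It gives the time, the measured TCP pose, the force, the opening and the grip force at its end, in the units of the state.
- robot.get_obs(): the state, without advancing time (a new reading comes with each control period).
- robot.snapshot(name): name is "scene" or "top"; returns the picture (400x640x3 uint8, red, green, blue); there is no depth.
- robot.camera_params(name): a dict with "camera_matrix" (3x3 intrinsics, pixels), "rvec" (rotation vector, rad) and "tvec" (3), from world to camera coordinates, as OpenCV has them. Camera axes: x right, y down, z forward; pixel columns grow to the right and rows downward; lengths in m; the calibration is good to about 2 mm. A picture is of the moment at which its call begins. camera_params takes no time and is no camera call.
- robot.close_job(): hands the job in; it is judged then, once.
Trained networks look in the newest picture that a camera, given by its name, has taken for a name from the list of things; names that differ only in an ending like _2 or _b are one class to them, and where a whole thing is asked for, a point or a joint stands for the part that bears it (a point fixed in the world has none). Each returns a list of dicts, best first, with "conf" (0 to 1); they miss things now and then, are a little off and sometimes report something else, mostly with a low value. They report only what shows in the picture. A call takes as long as a camera call.
- robot.find_in(thing, camera): "extent" ([centre column, centre row, width, height] in pixels, round what is visible of it).
The state is a dict: "time": time; "joint_positions": joint angles; "qvel": joint speeds; "joint_torque": joint torques, N m; "tool_pos": TCP position; "ee_rot": TCP orientation; "wrist_force": force on the tool from outside, world axes, zero at the start; "wrist_torque": the same for the moment, N m; "width": finger opening in m; "finger_force": force on a finger pad.
Only numpy, scipy, OpenCV 4.12 (cv2) and the standard library are available. Lean on these libraries where they do the work, as an engineer would, in place of code of your own. Each camera call takes 0.05 s, during which the arm holds its last target. There are 200 camera calls.

### The job

Bring the circuit board to its test connector: with a fingertip press the lock button on the carriage fully down and keep it down while you slide the carriage along its rail until it stops against the connector block, then let the button come up so that the carriage is locked there. Only press and push: do not grip or lift anything, and do not let the button come up on the way. The board stays lying in its nest on the carriage, and the flux jar, the capacitor and the heat sink beside the slide stay where they stand.

Things in the scene. Friction and masses are not known exactly. Their poses are not given: they have to be found in the camera images.
- slide_base: the test slide, fixed to the bench: aluminium base 100 mm wide (x), 310 mm long (y), two steel rods along y. Origin: centre of its underside, on the bench; y points along the rail to the connector block, z up. The connector block (grey, 30 mm thick, 54 mm high) is the end stop, at y = 125 to 155 mm; the plain aluminium end block at the -y end is 44 mm high.
- carriage (a joint): travel of the carriage (aluminium plate 96 x 144 mm, top 42 mm above the bench) along the slide's +y, m: 0 at the plain end, 0.12 home against the connector block; starts at 0 to 0.05. While the lock button is up its pin stands in a rack (10 mm pitch, 2 mm play) and blocks it; with the button down it takes only 1 to 2 N. Its centre is at y = -67 mm + travel in the slide's frame.
- lock_button (a joint): how far the lock button is pressed, in m: 0 up (locked), 0.007 fully down. The carriage is free once it is about 4 mm down. A spring takes it up again: 4 N to start it, 6.5 N fully down. Seldom it starts resting on top of a rack tooth, 4 mm down.
- button_top (a point): centre of the top of the lock button: round, grey, 30 mm across, on the carriage's centre line, 45 mm behind (-y) its centre, inside a low square black frame (46 mm wide, 3.5 mm high). Up, its top is 58 mm above the bench and 16 mm above the plate; fully down, 51 mm. Pressed straight down; it rides along with the carriage. y along the rail, z up.
- wall (a point): centre of the button-side face of the carriage's cross wall (90 mm wide, 8 mm thick, rising 15 mm above the plate, to 57 mm above the bench): 30 mm ahead (+y) of the button's centre, 8 mm above the plate. A fingertip holding the button down can push against this wall, or take the carriage along by friction on the button.
- board_lift (a joint): how far the circuit board is lifted out of its nest, m: 0 lying in it. The board (small, green, 45 x 60 mm, 24 mm high with its parts, 20 g) lies between low black guides on the connector side of the carriage, its centre 79 mm ahead (+y) of the button's centre, and is held by its weight.
- flux_jar: bystander: small white screw-lid jar, 46 mm in diameter, 36 mm high, standing loose beyond the slide's plain end, 205 to 230 mm from the slide's centre. Origin at the centre of its underside.
- capacitor: bystander: blue can capacitor, 35 mm in diameter, 50 mm high, standing loose 105 to 130 mm from the centre line on the slide's -x side. Origin at the centre of its underside.
- heat_sink: bystander: finned light metal heat sink, 38 x 50 x 29 mm, standing loose 115 to 140 mm from the centre line on the slide's -x side, nearer the connector end. Origin at the centre of its underside.

How it is judged:
On the way, in this order (a step that is already met when the one before it is completed fails the run):
1. the lock button is pressed down (5 mm or more) with the carriage still where it started (value of joint lock_button above 0.005 m and distance of wall from where it was at the start of the episode below 0.01 m), for 0.1 s.
2. the carriage is home against the connector block (within 2 mm) with the button still held down (value of joint carriage above 0.118 m and value of joint lock_button above 0.004 m), for 0.2 s.
At the end, for the whole second after the job is handed in: The carriage rests within 2.5 mm of its end stop at the connector block, the lock button is up again (under 1 mm down), the board lies in its nest (lifted under 3 mm), and the three bystanders are within 15 mm of where they stood (value of joint carriage above 0.1175 m and value of joint lock_button below 0.001 m and value of joint board_lift below 0.003 m and velocity of joint carriage between -0.005 and 0.005 m/s and distance of each of flux_jar, capacitor, heat_sink from where it was at the start of the episode below 0.015 m); the robot touches nothing.
It fails at once if the lock button comes up (under 1 mm down) on the way, with the carriage over 8 mm from its start and not yet near the stop (travel under 112 mm) (value of joint lock_button below 0.001 m and value of joint carriage below 0.112 m and distance of wall from where it was at the start of the episode above 0.008 m).
It fails at once if the board is lifted out of its nest (by more than 5 mm) (value of joint board_lift above 0.005 m).
It fails at once if the flux jar is moved or lifted by more than 15 mm (distance of flux_jar from where it was at the start of the episode above 0.015 m).
It fails at once if the capacitor is moved or lifted by more than 15 mm (distance of capacitor from where it was at the start of the episode above 0.015 m).
It fails at once if the heat sink is moved or lifted by more than 15 mm (distance of heat_sink from where it was at the start of the episode above 0.015 m).
It also fails if it takes over 35 s, if anything falls off the work surface, if the arm or the gripper's body presses on something with over 40 N, if the wrist force passes 120 N, or if a joint passes its speed limit or range.

## Working session

There is one attempt and no reset: what is moved stays moved. The work goes in short steps, Python scripts to look and compute and a tool call to move; the robot and the scene stay as the last step left them, time stands still between calls to the robot, and variables do not carry over. Pictures are saved under pics/ and viewed, at most 10 in all, crops included, and the job is handed in when it is done.

Besides the shell and the picture viewer there is one more tool, called after ">>>" as name(argument=value, ...), one argument or row to a line, values as JSON. servo_tool: Moves the arm, as the interface text tells. Scaled input: -1 to 1 covers 0.1 m each way for a shift and pi/2 rad each way for a turn. Its arguments: {"type":"object","properties":{"plan":{"type":"array","items":{"type":"array","items":{"type":"number"}}}},"required":["plan"]}

```bash
mkdir -p pics
cat > h.py <<'E'
import numpy as np, cv2
from bench import robot
def cam(n):
    p=robot.camera_params(n); return np.array(p["camera_matrix"]),cv2.Rodrigues(np.array(p["rvec"],float))[0],np.array(p["tvec"],float).ravel()
def ray(n,u,v,z):
    K,R,t=cam(n); d=R.T@np.linalg.inv(K)@[u,v,1]; c=-R.T@t
    return c+d*(z-c[2])/d[2]
def proj(n,P):
    K,R,t=cam(n); q=K@(R@np.array(P,float)+t); return q[:2]/q[2]
E
python3 - <<'E'
from h import *
for n in("scene","top"):
    cv2.imwrite(f"pics/{n}0.png",robot.snapshot(n)[:,:,::-1])
    K,R,t=cam(n); print(n,K[0,0],-R.T@t)
Z=dict(button_top=.058,wall=.05,slide_base=.04,flux_jar=.036,capacitor=.05,heat_sink=.029,board_lift=.06)
for k,z in Z.items():
  for n in("top","scene"):
    for d in robot.find_in(k,n)[:2]: print(k,n,np.round(d["extent"]),round(d["conf"],2),ray(n,*d["extent"][:2],z).round(3))
o=robot.get_obs(); print(o["time"],o["tool_pos"],o["ee_rot"],o["wrist_force"])
E
```

```text
scene 459.6898681443198 [ 0.15659343 -0.13834482  0.64484015]
top 389.1081177116944 [0.38632717 0.34999148 0.89989867]
button_top scene [330. 226.  17.  18.] 0.57 [0.578 0.299 0.058]
wall top [341. 195.  66.  44.] 0.92 [0.566 0.259 0.05 ]
wall scene [345. 251.  90.  76.] 0.6 [0.562 0.241 0.05 ]
slide_base top [362. 196. 137.  48.] 0.98 [0.561 0.211 0.04 ]
slide_base scene [368. 274. 154. 144.] 0.63 [0.564 0.184 0.04 ]
flux_jar top [264. 209.  24.  26.] 0.91 [0.557 0.433 0.036]
flux_jar top [375. 144.  20.  18.] 0.64 [0.683 0.161 0.036]
flux_jar scene [280. 207.  19.  26.] 0.87 [0.555 0.421 0.036]
capacitor top [335. 146.  16.  23.] 0.63 [0.684 0.256 0.05 ]
capacitor scene [389. 224.  18.  31.] 0.97 [0.673 0.239 0.05 ]
heat_sink scene [430. 257.  34.  39.] 0.55 [0.685 0.146 0.029]
board_lift scene [352. 259.  36.  35.] 0.82 [0.552 0.213 0.06 ]
0.8 [0.24851737 0.49069936 0.22256353] [3.14137309e+00 1.82625490e-05 2.67282742e+00] [-0.05854622  1.03400534 -0.08171437]
```

Run:
```python
import cv2
a=cv2.imread("pics/top0.png")[120:270,230:470]; b=cv2.imread("pics/scene0.png")[180:380,240:480]
cv2.imwrite("pics/t1.png",cv2.resize(a,None,fx=3.3,fy=3.3,interpolation=2)); cv2.imwrite("pics/s1.png",cv2.resize(b,None,fx=3,fy=3,interpolation=2))
```

```text
(no output)
```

View pics/t1.png

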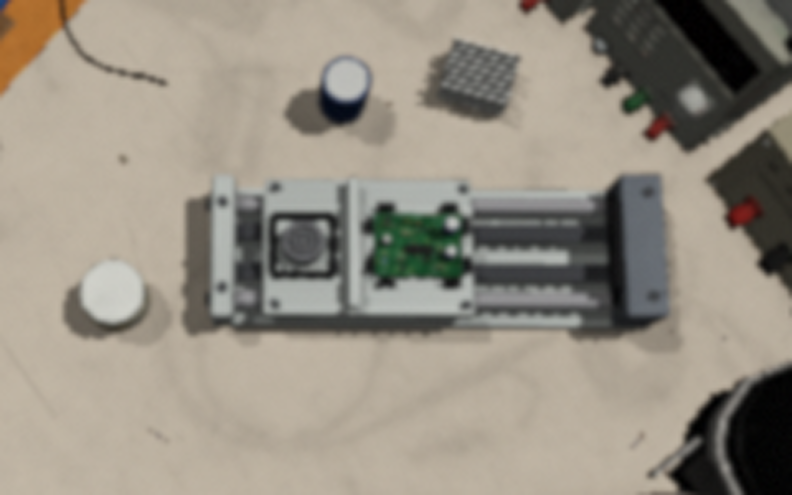

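View pics/s1.png

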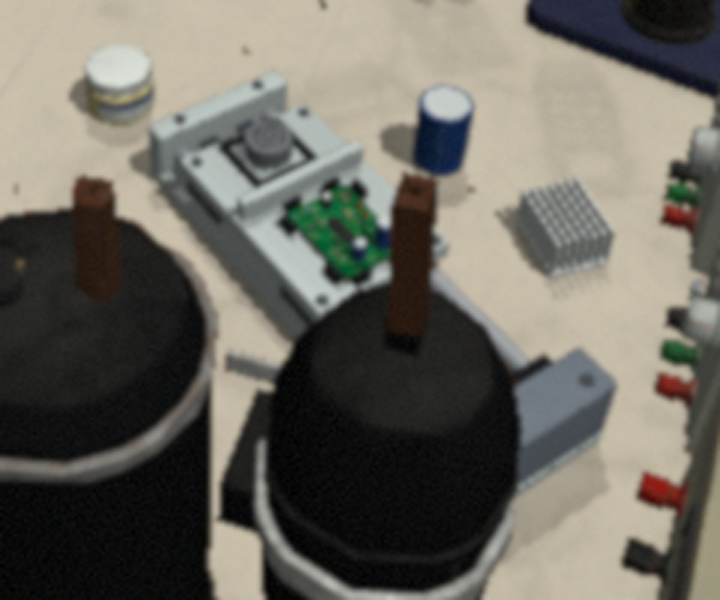

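Run:
```python
from h import *
f=lambda u,v,z: ray("top",230+u/3.3,120+v/3.3,z).round(4)
print("btn",f(303,243,.058),ray("scene",240+268/3,180+130/3,.058))
for p in [(620,177,.054),(662,177,.054),(667,315,.054),(622,318,.054),(212,178,.044),(235,178,.044),(234,317,.044),(212,317,.044)]: print(p,f(*p))
print("frame",[f(*p,.0455) for p in[(271,214),(336,214),(337,276),(271,276)]])
print("wall",[f(*p,.057) for p in[(348,180),(359,180),(362,306),(349,306)]])
```

```text
btn [0.5729 0.3011 0.058 ] [0.5829052  0.30526852 0.058     ]
(620, 177, 0.054) [0.5946 0.0797 0.054 ]
(662, 177, 0.054) [0.5912 0.0512 0.054 ]
(667, 315, 0.054) [0.4966 0.0653 0.054 ]
(622, 318, 0.054) [0.4981 0.0955 0.054 ]
(212, 178, 0.044) [0.629  0.3571 0.044 ]
(235, 178, 0.044) [0.6271 0.3413 0.044 ]
(234, 317, 0.044) [0.5305 0.3528 0.044 ]
(212, 317, 0.044) [0.5323 0.3675 0.044 ]
frame [array([0.5984, 0.3197, 0.0455]), array([0.5932, 0.2754, 0.0455]), array([0.5502, 0.2802, 0.0455]), array([0.5554, 0.3247, 0.0455])]
wall [array([0.6132, 0.2652, 0.057 ]), array([0.6123, 0.2578, 0.057 ]), array([0.5258, 0.2673, 0.057 ]), array([0.5268, 0.2759, 0.057 ])]
```

View pics/scene0.png

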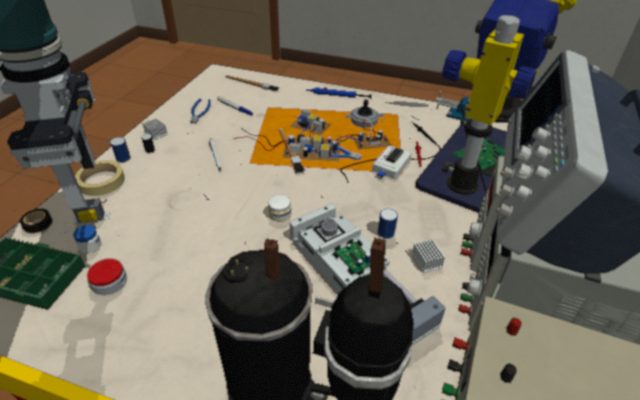

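View pics/top0.png

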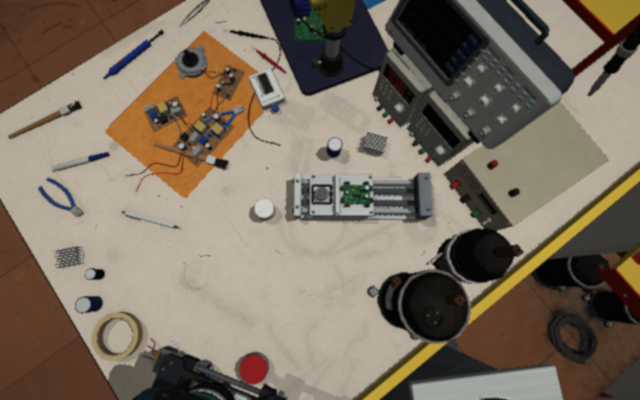

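Run:
```python
from h import *
P={n:cam(n)[0]@np.c_[cam(n)[1],cam(n)[2]] for n in("top","scene")}
# rod tops: bag1, bag2 ; bag rim tops
for a,b in [((455,299),(271,241)),((515,250),(377,241)),((433,305),(260,285)),((478,254),(370,310))]:
    X=cv2.triangulatePoints(P["top"],P["scene"],np.array(a,float),np.array(b,float)).ravel(); X=X[:3]/X[3]
    print(X.round(3),proj("top",X).round(),proj("scene",X).round())
# shifts in tool axes (x,y,z) from the start pose
o=robot.get_obs(); R=cv2.Rodrigues(np.array([1,0,0.])*np.pi)[0]
y=o["ee_rot"][2]; R=np.array([[np.cos(y),np.sin(y),0],[np.sin(y),-np.cos(y),0],[0,0,-1]])
d=np.array([-.12,-.993,0]); tgt=np.array([.5735,.300,0])+d*.010
for z in(.20,.085): print((R.T@(tgt+[0,0,z]-o["tool_pos"])*10).round(3))
print(tgt)
```

```text
[0.338 0.138 0.306] [456. 298.] [269. 241.]
[0.398 0.049 0.336] [516. 249.] [376. 241.]
[0.327 0.15  0.232] [434. 304.] [258. 285.]
[0.403 0.052 0.221] [479. 252.] [367. 311.]
[-3.795 -0.327  0.226]
[-3.795 -0.327  1.376]
[0.5723  0.29007 0.     ]
```

>>> servo_tool(
  plan=[
    [-0.3,0,-0.3,0,0,0,0],
    [-0.65,0,-0.65,0,0,0,0],
    [-1,0,-1,0,0,0,0],
    [-1,0,-1,0,0,0,0],
  ],
)

```text
time: 1.13
tool_pos: [0.341, 0.4446, 0.3272]
ee_rot: [3.135, 0.004, 2.67]
wrist_force: [0.7, 1.0, 0.0]
width: 0.0708
finger_force: 0.0
```

>>> servo_tool(
  plan=[
    [-0.3,0,0,0,0,0,0],
    [-0.65,0,0,0,0,0,0],
    [-1,-0.1,0,0,0,0,0],
    [-1,-0.1,0,0,0,0,0],
  ],
)

```text
time: 1.47
tool_pos: [0.4268, 0.3875, 0.3217]
ee_rot: [-3.14, 0.003, 2.665]
wrist_force: [0.5, 0.5, -1.0]
width: 0.0439
finger_force: 0.0
```

Run:
```python
from h import *
o=robot.get_obs(); print(o["time"],np.round(o["joint_positions"],4),o["tool_pos"],o["ee_rot"],o["wrist_force"])
```

```text
1.4667 [ 0.6407  0.1511  1.1052 -0.0034  1.8859 -0.455 ] [0.42682863 0.38752822 0.32171232] [-3.13969576e+00  2.65396012e-03  2.66547867e+00] [ 0.50610446  0.51344478 -0.97764515]
```

>>> servo_tool(
  plan=[
    [-0.3,0,0,0,0,0,0],
    [-0.65,0,0,0,0,0,0],
    [-1,-0.1,0,0,0,0,0],
    [-1,-0.1,0,0,0,0,0],
  ],
)

```text
time: 1.8
tool_pos: [0.511, 0.3335, 0.321]
ee_rot: [-3.139, 0.002, 2.666]
wrist_force: [0.2, 0.1, -1.0]
width: 0.0176
finger_force: 0.0
```

Run:
```python
from h import *
o=robot.get_obs(); print(o["time"],np.round(o["joint_positions"],4),o["tool_pos"],o["ee_rot"],o["wrist_force"])
```

```text
1.8 [ 0.4869  0.2299  1.0146 -0.003   1.8984 -0.6093] [0.51096255 0.33345606 0.320986  ] [-3.13892798e+00  1.62974537e-03  2.66602714e+00] [ 0.19419003  0.0784693  -0.98846418]
```

>>> servo_tool(
  plan=[
    [-0.3,0,0,0,0,-0.06,0],
    [-0.6,0,0,0,0,-0.12,0],
    [-0.8,-0.13,0,0,0,-0.18,0],
    [-0.8,-0.13,0,0,0,-0.222,0],
    [-0.8,-0.13,0,0,0,-0.222,0],
  ],
)

```text
time: 2.22
tool_pos: [0.5729, 0.2891, 0.322]
ee_rot: [-3.142, -0.001, 3.021]
wrist_force: [-1.1, 0.4, 0.1]
width: 0.0003
finger_force: 0.0
```

Run:
```python
from h import *
o=robot.get_obs(); print(o["time"],np.round(o["joint_positions"],4),o["tool_pos"],o["ee_rot"],o["wrist_force"])
cv2.imwrite("pics/s2.png",robot.snapshot("scene")[:,:,::-1])
```

```text
2.2167 [ 3.7880e-01  3.0580e-01  9.1880e-01  6.0000e-04  1.9180e+00 -1.0711e+00] [0.5728685 0.2891234 0.3219713] [-3.14158050e+00 -1.14943300e-03  3.02087129e+00] [-1.07608482  0.36416919  0.14450173]
```

View pics/s2.png

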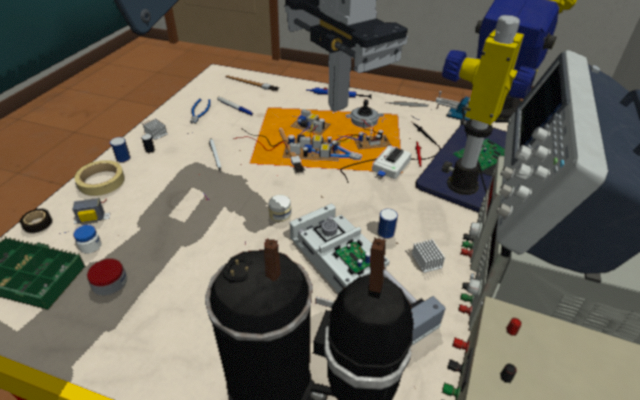

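The view shows the closed gripper near (340,80), well above the slide. The button is at (329,225), and the arm is clear of the two dark bags so far. Next I check the forearm's height at the low poses.

Run:
```python
import numpy as np
from scipy.optimize import least_squares,fsolve
D=[(.999,.087,1.371,1.684,.2485,.4907,.2226),(.6407,.1511,1.1052,1.8859,.42683,.38753,.32171),(.4869,.2299,1.0146,1.8984,.51096,.33346,.32099),(.3788,.3058,.9188,1.918,.57287,.28912,.32197)]
def fk(p,q2,q3,q5):
    r0,h,L1,L2,Lt=p; a=q2+q3
    return np.array([r0+L1*np.sin(q2)+L2*np.sin(a)+Lt*np.sin(a+q5), h+L1*np.cos(q2)+L2*np.cos(a)+Lt*np.cos(a+q5)])
def res(p):
    e=[]
    for q1,q2,q3,q5,x,y,z in D:
        r=np.hypot(x,y); rr=x*np.cos(q1)+y*np.sin(q1); e+=list(fk(p,q2,q3,q5)-[rr,z])
    return np.r_[e,1e-4*(p-[.0,.4,.4,.4,.25])]
s=least_squares(res,[.0,.4,.4,.4,.25]); p=s.x; print(p.round(3),np.abs(s.fun).max())
print("lateral",[round(-x*np.sin(q)+y*np.cos(q),4) for q,_,_,_,x,y,_ in D])
for rr,z in((.64,.068),(.59,.068)):
    q=fsolve(lambda q:fk(p,q[0],q[1],np.pi-q[0]-q[1])-[rr,z],[.4,1.2]); 
    e=[p[0]+p[2]*np.sin(q[0]),p[1]+p[2]*np.cos(q[0])]; w=[rr,z+p[4]]; print(q.round(2),"elbow",np.round(e,3),"wrist",np.round(w,3), "z at r=.3,.36,.42",[round(float(np.interp(r,[e[0],w[0]],[e[1],w[1]])),3) for r in(.3,.36,.42)])
```

```text
[-0.016 -6.521  0.522  0.524 -6.165] 0.008490847210299135
lateral [np.float64(0.0566), np.float64(0.0555), np.float64(0.0556), np.float64(0.0568)]
[0.27 1.46] elbow [ 0.122 -6.017] wrist [ 0.64  -6.097] z at r=.3,.36,.42 [-6.044, -6.054, -6.063]
[0.17 1.57] elbow [ 0.074 -6.006] wrist [ 0.59  -6.097] z at r=.3,.36,.42 [-6.046, -6.056, -6.067]
```

>>> servo_tool(
  plan=[
    [0,0,0,0.03,0.056,0,0],
    [0,0,0,0.061,0.112,0,0],
    [0,0,0,0.061,0.112,0,0],
    [0,0,0,0.061,0.112,0,0],
  ],
)

```text
time: 2.6
tool_pos: [0.5729, 0.291, 0.3191]
ee_rot: [-3.043, -0.179, 3.013]
wrist_force: [-1.1, -0.6, -0.4]
width: 0.0003
finger_force: 0.0
```

```bash
cat > fit.py <<'E'
import numpy as np
from scipy.optimize import least_squares,fsolve
from h import robot
o=robot.get_obs(); q=o["joint_positions"]; print(np.round(q,4),o["tool_pos"],o["ee_rot"],o["wrist_force"])
D=[(.999,.087,1.371,1.684,.2485,.4907,.2226),(.6407,.1511,1.1052,1.8859,.42683,.38753,.32171),(.4869,.2299,1.0146,1.8984,.51096,.33346,.32099),(.3788,.3058,.9188,1.918,.57287,.28912,.32197),(q[0],q[1],q[2],q[4],*o["tool_pos"])]
def fk(p,q2,q3,q5):
    r0,h,L1,L2,Lt,b=p; a=q2+q3
    return np.array([r0+L1*np.sin(q2)+L2*np.sin(a)+b*np.cos(a)+Lt*np.sin(a+q5), h+L1*np.cos(q2)+L2*np.cos(a)-b*np.sin(a)+Lt*np.cos(a+q5)])
def res(p):
    e=[]
    for q1,q2,q3,q5,x,y,z in D: e+=list(fk(p,q2,q3,q5)-[x*np.cos(q1)+y*np.sin(q1),z])
    return np.r_[e,1e-3*(p-[.0,0,.5,.5,.25,0])]
s=least_squares(res,[.0,.0,.5,.5,.25,0]); p=s.x; print(p.round(3),s.fun.round(4))
for rr,z in((.64,.068),(.59,.068)):
    q=fsolve(lambda q:fk(p,q[0],q[1],np.pi-q[0]-q[1])-[rr,z],[.4,1.2]); 
    e=[p[0]+p[2]*np.sin(q[0]),p[1]+p[2]*np.cos(q[0])]; w=[rr,z+p[4]]; print(q.round(2),"elbow",np.round(e,3),"wrist",np.round(w,3), "z at r=.3,.36,.42",[round(float(np.interp(r,[e[0],w[0]],[e[1],w[1]])),3) for r in(.3,.36,.42)])
E
python3 fit.py
```

```text
[ 3.8140e-01  4.7830e-01  7.0690e-01  7.0000e-04  2.1603e+00 -1.0693e+00] [0.57294101 0.29097349 0.31914783] [-3.04302347 -0.17884592  3.01298883] [-1.05849409 -0.62954822 -0.4239444 ]
[0.001 0.151 0.449 0.5   0.334 0.099] [-0.     -0.      0.      0.      0.     -0.     -0.      0.     -0.
 -0.      0.      0.0002 -0.0001 -0.      0.0001  0.0001]
[0.36 1.35] elbow [0.16  0.571] wrist [0.64  0.402] z at r=.3,.36,.42 [0.522, 0.5, 0.479]
[0.26 1.49] elbow [0.115 0.585] wrist [0.59  0.402] z at r=.3,.36,.42 [0.514, 0.491, 0.467]
```

>>> servo_tool(
  plan=[
    [0,0,0,-0.03,-0.056,0,0],
    [0,0,0,-0.061,-0.112,0,0],
    [0,0,0,-0.061,-0.112,0,0],
  ],
)

```text
time: 2.85
tool_pos: [0.5681, 0.2892, 0.3248]
ee_rot: [3.139, 0.003, 3.022]
wrist_force: [-0.5, -0.7, 0.3]
width: 0.0007
finger_force: 0.0
```

>>> servo_tool(
  plan=[
    [0,0,0.3,0,0,0,0],
    [0,0,0.65,0,0,0,0],
    [0,0,1,0,0,0,0],
  ],
)

```text
time: 3.1
tool_pos: [0.5727, 0.2903, 0.2263]
ee_rot: [3.137, 0.007, 3.022]
wrist_force: [0.2, 0.2, -0.9]
width: 0.0003
finger_force: 0.0
```

>>> servo_tool(
  plan=[
    [0,0,0.3,0,0,0,0],
    [0,0,0.65,0,0,0,0],
    [0,0,1,0,0,0,0],
    [0,0,1,0,0,0,0],
    [0,0,1,0,0,0,0],
  ],
)

```text
time: 3.52
tool_pos: [0.5715, 0.2896, 0.1225]
ee_rot: [-3.14, -0.002, 3.022]
wrist_force: [0.8, -0.2, 1.2]
width: 0.0004
finger_force: 0.0
```

Run:
```python
from h import *
o=robot.get_obs(); print(o["time"],o["tool_pos"],o["ee_rot"],o["wrist_force"])
s=robot.snapshot("scene")[170:320,260:460,::-1]; t=robot.snapshot("top")[140:240,270:450,::-1]
s=cv2.resize(s,(760,570),interpolation=2); t=cv2.resize(t,(774,430),interpolation=2)
cv2.imwrite("pics/s3.png",s); cv2.imwrite("pics/t3.png",t)
```

```text
3.5167 [0.57149448 0.28955657 0.1224568 ] [-3.14043109e+00 -2.39814301e-03  3.02165300e+00] [ 0.77836258 -0.15071934  1.21489292]
```

View pics/s3.png

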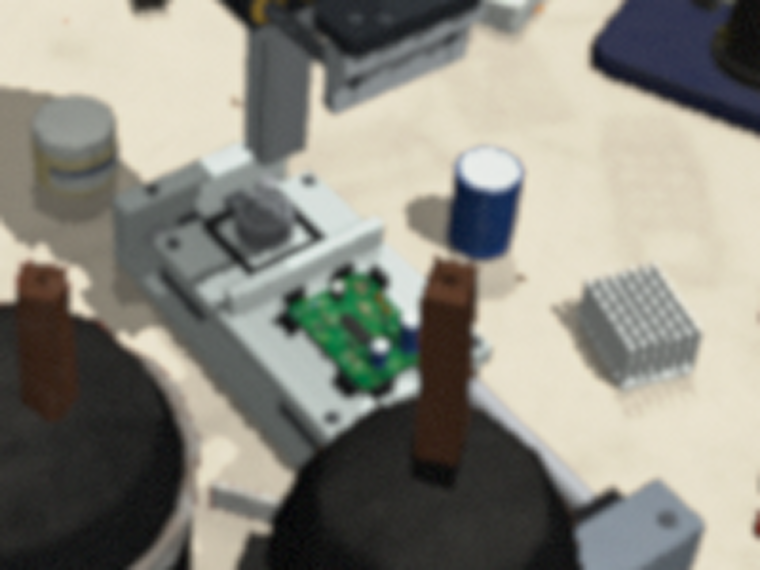

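The closed fingertips (about (275,155) in the crop) hang above and behind the button (265,210), as expected at 105 mm height. I descend to just above it.

>>> servo_tool(
  plan=[
    [0,0,0.2,0,0,0,0],
    [0,0,0.4,0,0,0,0],
    [0,0,0.4,0,0,0,0],
    [0,0,0.4,0,0,0,0],
  ],
)

```text
time: 3.95
tool_pos: [0.5735, 0.29, 0.0848]
ee_rot: [3.14, 0.002, 3.021]
wrist_force: [0.3, 0.5, 0.7]
width: 0.0005
finger_force: 0.0
```

Run:
```python
from h import *
o=robot.get_obs(); print(o["time"],o["tool_pos"],o["ee_rot"],o["wrist_force"])
p=o["tool_pos"]-[0,0,.017]; print(p,proj("scene",p))
s=robot.snapshot("scene")[190:270,290:390,::-1]
cv2.imwrite("pics/s4.png",cv2.resize(s,(700,560),interpolation=2))
```

```text
3.95 [0.57346322 0.28997387 0.08480822] [3.14026076e+00 2.19830765e-03 3.02146368e+00] [0.25460476 0.52854554 0.67713787]
[0.57346322 0.28997387 0.06780822] [331.31249303 226.21691477]
```

View pics/s4.png

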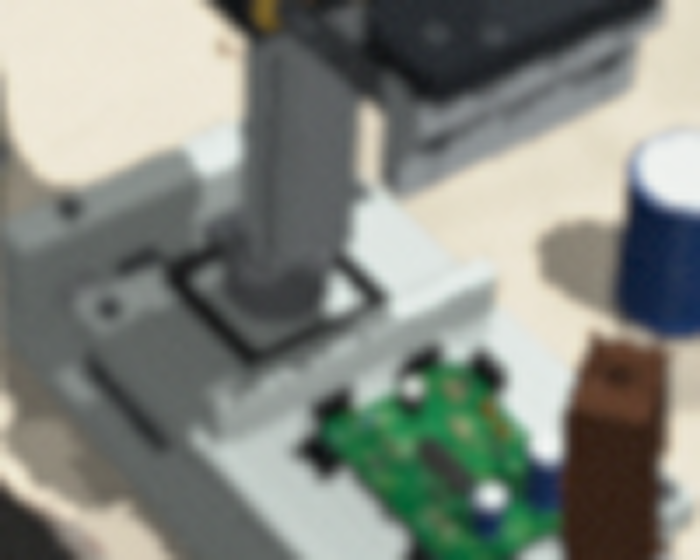

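>>> servo_tool(
  plan=[
    [0,0,0.06,0,0,0,0],
    [0,0,0.1,0,0,0,0],
    [0,0,0.13,0,0,0,0],
    [0,0,0.15,0,0,0,0],
    [0,0,0.15,0,0,0,0],
    [0,0,0.15,0,0,0,0],
  ],
)

```text
time: 4.5
tool_pos: [0.574, 0.2899, 0.0694]
ee_rot: [3.14, 0.004, 3.021]
wrist_force: [1.6, -0.2, 5.6]
width: 0.0004
finger_force: 2.8
```

>>> servo_tool(
  plan=[
    [0,0,0.02,0,0,0,0],
    [0,0,0.04,0,0,0,0],
    [0,0,0.04,0,0,0,0],
    [0,0,0.04,0,0,0,0],
  ],
)

```text
time: 4.83
tool_pos: [0.5742, 0.2909, 0.0681]
ee_rot: [3.137, 0.005, 3.022]
wrist_force: [-2.2, 0.7, 12.9]
width: 0.0003
finger_force: 6.4
```

>>> servo_tool(
  plan=[
    [0,0,0.02,0,0,0,0],
    [0,-0.02,0.03,0,0,0,0],
    [0,-0.06,0.03,0,0,0,0],
    [0,-0.1,0.03,0,0,0,0],
    [0,-0.15,0.03,0,0,0,0],
    [0,-0.2,0.03,0,0,0,0],
  ],
)

```text
time: 5.33
tool_pos: [0.572, 0.2723, 0.068]
ee_rot: [3.134, 0.007, 3.022]
wrist_force: [-6.2, 2.1, 21.2]
width: 0.0008
finger_force: 10.7
```

Run:
```python
from h import *
o=robot.get_obs(); print(o["time"],o["tool_pos"],o["wrist_force"])
robot.snapshot("top")
for k in("wall","board_lift"):
  for d in robot.find_in(k,"top")[:1]: print(k,np.round(d["extent"]),d["conf"],ray("top",*d["extent"][:2],.05))
```

```text
5.3333 [0.5720396  0.27232407 0.067975  ] [-6.23440563  2.10602265 21.21592464]
wall [350. 197.  66.  42.] 0.57 [0.55931674 0.23787091 0.05      ]
```

>>> servo_tool(
  plan=[
    [0,-0.05,0,0,0,0,0],
    [0,-0.1,0,0,0,0,0],
    [0,-0.16,0,0,0,0,0],
    [0,-0.22,0,0,0,0,0],
    [0,-0.28,0,0,0,0,0],
    [0,-0.34,0,0,0,0,0],
    [0,-0.4,0,0,0,0,0],
    [0,-0.46,0,0,0,0,0],
    [0,-0.52,0,0,0,0,0],
    [0,-0.57,0,0,0,0,0],
    [0,-0.6,0,0,0,0,0],
    [0,-0.6,0,0,0,0,0],
  ],
)

```text
time: 6.48
tool_pos: [0.5646, 0.2115, 0.0679]
ee_rot: [3.137, 0.006, 3.021]
wrist_force: [-6.5, 1.1, 23.7]
width: 0.0005
finger_force: 11.8
```

Run:
```python
from h import *
o=robot.get_obs(); print(o["time"],o["tool_pos"],o["wrist_force"])
cv2.imwrite("pics/t5.png",robot.snapshot("top")[:,:,::-1])
for k in("wall","board_lift"):
  for d in robot.find_in(k,"top")[:1]: print(k,np.round(d["extent"]),d["conf"],ray("top",*d["extent"][:2],.05))
```

```text
6.4833 [0.5645929  0.21150104 0.06792828] [-6.5136465   1.06754124 23.70163212]
wall [361. 195.  36.  43.] 0.74 [0.56140893 0.21428499 0.05      ]
```

>>> servo_tool(
  plan=[
    [0,-0.03,0,0,0,0,0],
    [0,-0.07,0,0,0,0,0],
    [0,-0.11,0,0,0,0,0],
    [0,-0.15,0,0,0,0,0],
    [0,-0.15,0,0,0,0,0],
  ],
)

```text
time: 7.05
tool_pos: [0.5628, 0.1966, 0.0679]
ee_rot: [3.137, 0.006, 3.022]
wrist_force: [-7.8, 1.4, 24.1]
width: 0.0005
finger_force: 12.0
```

>>> servo_tool(
  plan=[
    [0,-0.02,0,0,0,0,0],
    [0,-0.04,0,0,0,0,0],
    [0,-0.06,0,0,0,0,0],
    [0,-0.06,0,0,0,0,0],
  ],
)

```text
time: 7.38
tool_pos: [0.5621, 0.191, 0.0679]
ee_rot: [3.137, 0.006, 3.022]
wrist_force: [-8.6, 0.1, 24.4]
width: 0.0004
finger_force: 12.1
```

>>> servo_tool(
  plan=[
    [0,-0.02,0,0,0,0,0],
    [0,-0.04,0,0,0,0,0],
    [0,-0.06,0,0,0,0,0],
    [0,-0.06,0,0,0,0,0],
  ],
)

```text
time: 7.72
tool_pos: [0.5621, 0.1902, 0.0679]
ee_rot: [3.126, 0.007, 3.023]
wrist_force: [-4.9, 12.4, 20.8]
width: 0.0004
finger_force: 10.3
```

>>> servo_tool(
  plan=[
    [0,-0.01,0,0,0,0,0],
    [0,-0.01,0,0,0,0,0],
    [0,-0.01,0,0,0,0,0],
  ],
)

```text
time: 7.97
tool_pos: [0.5624, 0.1893, 0.0679]
ee_rot: [3.126, 0.008, 3.023]
wrist_force: [-5.0, 11.4, 19.6]
width: 0.0005
finger_force: 9.9
```

Run:
```python
from h import *
t=robot.snapshot("top")[:,:,::-1][150:250,270:450]
s=robot.snapshot("scene")[190:390,290:470,::-1]
cv2.imwrite("pics/c6.png",np.hstack([cv2.resize(s,(360,400),interpolation=2),cv2.resize(t,(430,400),interpolation=2)]))
```

```text
(no output)
```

View pics/c6.png

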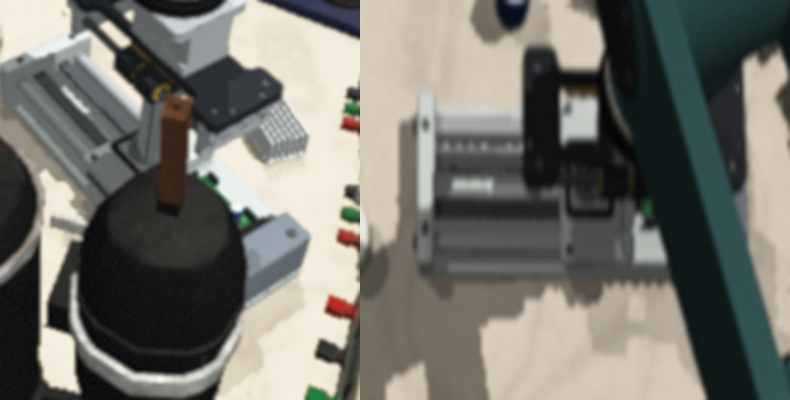

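The plate's rear edge sits about 136 mm from the plain end, which is where it should be at home, and the push force shows the stop. I release straight up.

>>> servo_tool(
  plan=[
    [0,0,-0.05,0,0,0,0],
    [0,0,-0.1,0,0,0,0],
    [0,0,-0.17,0,0,0,0],
    [0,0,-0.25,0,0,0,0],
    [0,0,-0.5,0,0,0,0],
    [0,0,-0.9,0,0,0,0],
    [0,0,-0.9,0,0,0,0],
  ],
)

```text
time: 8.65
tool_pos: [0.563, 0.1826, 0.1583]
ee_rot: [3.138, 0.011, 3.021]
wrist_force: [1.2, -0.2, 1.3]
width: 0.0004
finger_force: 0.0
```

>>> servo_tool(
  plan=[
    [0,0.2,-0.35,0,0,0,0],
    [0,0.6,-0.7,0,0,0,0],
    [0,1,-1,0,0,0,0],
    [0,1,-1,0,0,0,0],
  ],
)

```text
time: 8.98
tool_pos: [0.5723, 0.2844, 0.2542]
ee_rot: [3.138, 0.004, 3.023]
wrist_force: [1.0, 0.1, -0.3]
width: 0.0006
finger_force: 0.0
```

>>> servo_tool(
  plan=[
    [0,0.35,0,0,0,0,0],
    [0,0.7,0,0,0,0,0],
    [0,1,0,0,0,0,0],
    [0,1,0,0,0,0,0],
    [0,1,0,0,0,0,0],
    [0,1,0,0,0,0,0],
  ],
)

```text
time: 9.48
tool_pos: [0.5836, 0.38, 0.2497]
ee_rot: [-3.14, -0.001, 3.021]
wrist_force: [0.0, -0.4, -0.8]
width: 0.0002
finger_force: 0.0
```

Run:
```python
from h import *
o=robot.get_obs(); print(o["time"],o["tool_pos"],o["wrist_force"])
t=robot.snapshot("top")[:,:,::-1][120:250,250:450]
s=robot.snapshot("scene")[190:390,260:470,::-1]
cv2.imwrite("pics/c7.png",np.hstack([cv2.resize(s,(380,362),interpolation=2),cv2.resize(t,(420,362),interpolation=2)]))
```

```text
9.4833 [0.58360573 0.37995542 0.24970915] [ 0.04664426 -0.4396811  -0.8159786 ]
```

View pics/c7.png

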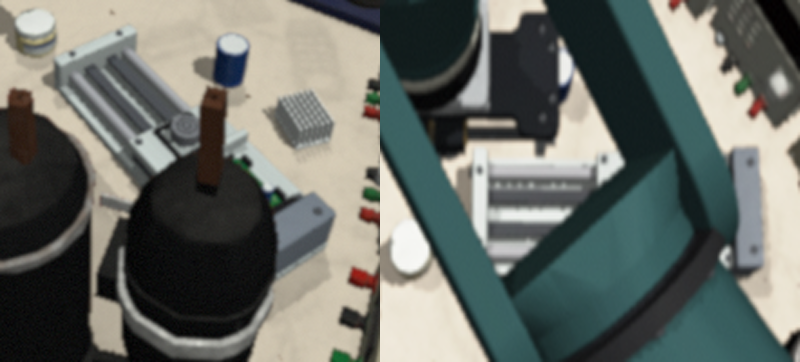

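The button stands up at (185,125) in the left crop. The carriage is at the connector block, the board is still in its nest, and the jar, capacitor and heat sink are where they were.

```bash
python3 -c "
from bench import robot; print(robot.close_job())"
```

```text
the job is handed in; nothing more can be done
None
```

The job is handed in, but the judge returned no verdict: the carriage went home against the connector block with the button held down, and after release the last picture showed the button up (read by eye), the board in its nest and the jar, capacitor and heat sink in place.

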